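Clamp the casting mould shut

ROBOT

A 6-joint arm with a two-finger parallel gripper is mounted at the origin on the work surface. World frame = base frame: x ahead of the robot, y to its left, z up, the work surface at z = 0. Lengths are in m, angles in rad, forces in N, time in s.
With the tool pointing down it reaches from about 0.35 to 0.975 m from the base axis. Payload 4.9 kg.
Tool frame: the origin (TCP) lies at the very end of the fingers, on their centre line; the grasp point (between the pads) lies 19 mm behind it; z points along the fingers, y is the line along which they close (so a half turn about z gives the same grasp; the last joint's range is limited). The gripper opens to 85 mm and grips with 20 to 120 N. Pads are 22 mm wide; open, the fingers measure 114 mm over their backs; the gripper's body (76 mm by 85 mm) begins 54 mm behind the grasp point. The pads swing forward as they close: fully open they stand 13 mm farther back than shut.
Start: joints at [1.209, 0.053, 1.613, -0, 1.476, -0.119], TCP at [0.15, 0.607, 0.231] pointing down, gripper open.
Joint ranges: [-3.01, 3.01], [-1.01, 2.22], [0.06, 2.58], [-1.02, 4.17], [0.09, 2.62], [-3.14, 3.14]. Speed limits (rad/s): [2.57, 2.57, 3.14, 3.14, 3.14, 3.14].

INTERFACE

Orientations are given as a rotation vector (axis times angle).
In Python, from station import ctrl, imaging gives the robot as it stands.
- The arm moves only by the tool play_rows, never from a script. Its argument "series" is a list of rows, each a list of 3 entries, a list of its own where there are three numbers: the opening, from 0 (shut) to 1 (fully open), then the shift along the tool's x, y, z each as a share of 0.05 m, from -1 to 1, then the turn, a rotation vector about the tool's x, y, z each as a share of 8 degrees, from -1 to 1. In form: [[grip, [dx, dy, dz], [ax, ay, az]], ...]. A call has 1 to 8 rows; each row shifts and turns the commanded pose from where the row before left it, along the tool's axes as they then stand; what a row does not reach is not made up. A row lasts 1/8 s, in which the tool goes at most 62.5 mm and 10.7 degrees, less where a joint would pass 70% of its speed; a pose out of reach is approached as far as the arm can. A call with a number of a shift or a turn outside -1 to 1 is refused whole. A call with a gripper value outside its range is refused whole. The fingers move at their own pace and stop on an object; "force" is the grip in N (left out, the last holds). Time passes only in rows, so rows that do not move let the fingers close. It gives the time, the measured TCP pose, the force, the opening and the grip force at its end, in the units of the state.
- ctrl.get_obs(): the state, without advancing time (a new reading comes with each control period).
- imaging.get_image(name): name is "scene" or "top"; returns a dict with "color" (400x640x3 uint8, blue, green, red), "fx", "fy", "cx", "cy" (pixels), "extrinsics" (4x4, takes a point from world to camera coordinates). Camera axes: x right, y down, z forward; pixel columns grow to the right and rows downward; lengths in m; the calibration is good to about 2 mm. A picture is of the moment at which its call begins. There is no depth.
- ctrl.finish_job(): hands the job in; it is judged then, once.
The state is a dict: "t": time; "q": joint angles; "dq": joint speeds; "effort": joint torques, N m; "tool_pos": TCP position; "tool_rot": TCP orientation; "contact_force": force on the tool from outside, world axes, zero at the start; "wrist_torque": the same for the moment, N m; "opening": finger opening in m; "grip_force": force on a finger pad.
Only numpy, scipy, OpenCV 4.12 (cv2) and the standard library are available. Lean on these libraries where they do the work, as an engineer would, in place of code of your own. Each camera call takes 0.05 s, during which the arm holds its last target. There are 200 camera calls.

TASK

The plaster mould has to be clamped shut for casting: with the back of a finger, push the aluminium strap round over the mould until its end is fully home in the blue keeper, and only then press the red cam lever on the strap fully down, so that the plunger bears on the mould. Only push: do not grip the strap or the lever between the fingers, do not lift or shift the mould, and leave everything else where it stands.

Things in the scene. Friction and masses are not known exactly. Their poses are not given: they have to be found in the camera images.
- board: Plywood clamping board, 200 x 340 x 18 mm, fixed. Origin on the table below the middle of the mould's place; x, y along the board's sides, z up. Steel pivot post (28 mm thick) at board (0, +115 mm). Keeper: blue C-shaped post, mouth open to board -x, at y -88 to -122 mm, x -15 to +35 mm, top 146 mm above the table.
- pivot (a point): Top of the strap's vertical swivel axis, on the pivot post, 128 mm above the table; fixed. Axes as the board's.
- strap (a joint): Swivel angle of the strap. 0: swung right out, pointing from the pivot post along board -x. 1.571: home at its stop, pointing along board -y over the mould, its end in the keeper. Grows anticlockwise seen from above. Starts at 0 to 0.6. Stiff: about 0.3 N m (2 N pushed at strap_push), more if pushed fast; stays where it is left.
- strap_push (a point): Point inside the aluminium strap, on its centreline, 155 mm from the swivel axis towards its free end and 113 mm above the table; push on the rear flange beside it. x axis: along the strap towards the pivot; y axis: to the strap's rear side, from which it is pushed home (the push goes along -y); z up.
- strap_rear (a point): Point on the outer face of the strap's rear side flange (18 mm deep, 13 mm from the centreline), level with strap_push. The whole strap is a straight channel 26 mm wide, from 21 mm behind the swivel axis to 228 mm ahead of it, underside 104 mm and top 128 mm above the table. Axes as strap_push.
- lever (a joint): Angle of the red cam lever on the strap. 0: standing, 0.9 rad (52 degrees) above level; 0.9: fully down, level along the strap, at its stop. Starts at 0 to 0.15. Stiff (about 0.25 N m, 0.4 near the end): pressed straight down 50 mm from its cross axis it needs 5 to 10 N. Stays where it is left. Going down it drives the plunger down onto the mould.
- lever_press (a point): Point on the lever's upper face, 80 mm from its cross axis towards its free end; 149 mm above the table when fully down. x axis: along the lever to its free end; z axis: out of the upper face. The cross axis is on the strap, 125 mm from the swivel axis, 142 mm above the table; the lever (108 mm long, 18 wide, 30 at its end) rises from it leaning towards the pivot post.
- plunger: Sprung, rubber-footed steel plunger, 26 mm thick, under the strap 115 mm from the swivel axis. Origin at the centre of its foot, 96 mm above the table with the lever up. It presses on the mould's top when strap and lever are both home.
- mould: White two-part plaster mould, 124 x 124 x 70 mm, 0.9 kg, loose on the board between low rails. Origin at the centre of its underside, 18 mm above the table (top 88 mm above the table).
- bowl: Bystander: terracotta bowl, 90 mm wide, 45 mm high. Origin at the centre of its underside.
- mug: Bystander: white mug, 72 mm wide, 85 mm high, handle at its +y. Origin at the centre of its underside.
- glaze_jar: Bystander: jar with a blue cap, 64 mm wide, 85 mm high. Origin at the centre of its underside.
- paint_tray: Bystander: white watercolour tray, 80 x 180 x 14 mm. Origin at the centre of its underside.
- rib: Bystander: dark wooden shaping rib, 100 x 55 x 8 mm. Origin at the centre of its underside.
- vase: Bystander: small blue vase, 72 mm wide, 90 mm high. Origin at the centre of its underside.
- banding_ring: Bystander: brass ring, 70 mm wide, 16 mm high. Origin at the centre of its underside.
Mind the look-alikes: they are no part of the job. Leave any green or turquoise look-alike of the mould alone.

How it is judged:
By the outcome, as a careful person would: the job done as asked, in the order asked, and still so for the second after the job is handed in, with the robot touching nothing.
It also fails if it takes over 46 s, if anything falls off the work surface, if the arm or the gripper's body presses on something with over 40 N, if the wrist force passes 120 N, or if a joint passes its speed limit or range.

## Working session

There is one attempt and no reset: what is moved stays moved. The work goes in short steps, Python scripts to look and compute and a tool call to move; the robot and the scene stay as the last step left them, time stands still between calls to the robot, and variables do not carry over. Pictures are saved under pics/ and viewed, at most 10 in all, crops included, and the job is handed in when it is done.

Besides the shell and the picture viewer there is one more tool, called after "Request:" in YAML: its name, and indented under it one key for each argument. play_rows: Moves the arm, as the interface text tells. Shift numbers are shares of 0.05 m and turn numbers shares of 8 degrees, none past 1 either way. Its arguments: {"type":"object","properties":{"series":{"type":"array"},"force":{"type":"number"}},"required":["series"]}

```bash
mkdir -p pics; python3 - <<'E'
from station import ctrl, imaging
import cv2, numpy as np, pickle
d={}
for n in("scene","top"):
    im=imaging.get_image(n); d[n]=im; cv2.imwrite(f"pics/{n}0.png",im["color"])
    E=np.array(im["extrinsics"]); print(n,im["fx"],im["cx"],im["cy"],np.round(-E[:3,:3].T@E[:3,3],3),np.round(E[:3,:3],2).tolist())
pickle.dump(d,open("d0.pkl","wb"))
o=ctrl.get_obs(); print(o["t"],o["tool_pos"],o["tool_rot"],o["opening"],o["contact_force"])
E
```

```text
scene 401.63990168699695 326.09688186940633 201.96506254900274 [1.229 0.51  0.93 ] [[-0.58, 0.82, -0.01], [0.57, 0.39, -0.73], [-0.59, -0.42, -0.69]]
top 365.46260874982937 321.4058575039744 200.1998820811722 [0.481 0.014 1.274] [[0.01, -1.0, 0.02], [-1.0, -0.02, -0.09], [0.09, -0.02, -1.0]]
0.1 [0.15006168 0.60612925 0.23016272] [-3.80404038e-01 -3.11801091e+00  2.92049383e-03] 0.08547606240997943 [-0.55666699  0.59998444  0.68333041]
```

View pics/top0.png

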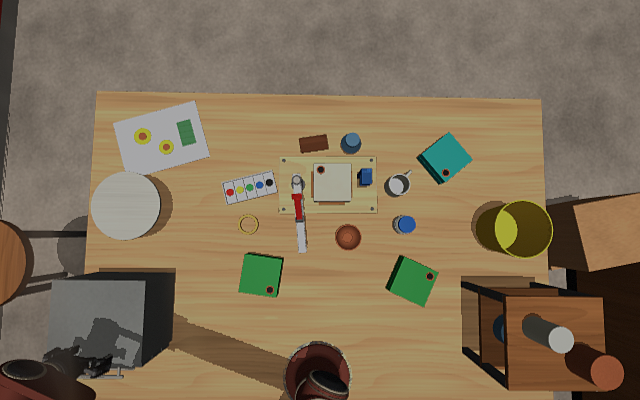

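View pics/scene0.png

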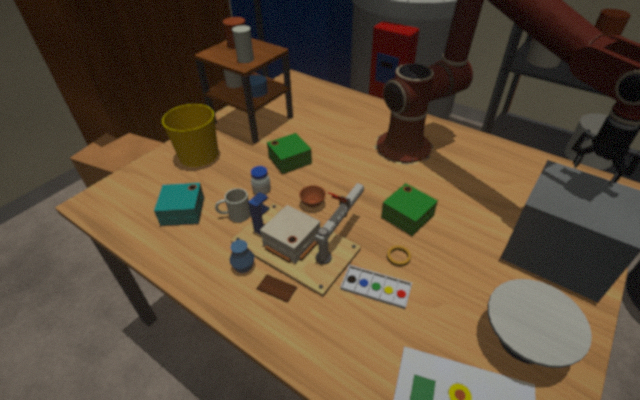

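The top view shows the board at about cols 278–378 and rows 155–213. The pivot is near (297,182), the strap points down to (303,250), and the keeper is at (365,177). Both green blocks and the turquoise one are look-alikes.

```bash
cat > h.py <<'E'
import numpy as np, cv2
def ray(im,u,v,z):
    E=np.array(im["extrinsics"]);R=E[:3,:3];c=-R.T@E[:3,3]
    d=R.T@np.array([(u-im["cx"])/im["fx"],(v-im["cy"])/im["fy"],1.])
    return c+d*(z-c[2])/d[2]
def proj(im,p):
    E=np.array(im["extrinsics"]);q=E[:3,:3]@np.array(p)+E[:3,3]
    return np.array([im["fx"]*q[0]/q[2]+im["cx"],im["fy"]*q[1]/q[2]+im["cy"]])
E
python3 - <<'E'
import pickle,cv2,numpy as np
d=pickle.load(open("d0.pkl","rb"))
a=d["top"]["color"][125:265,210:420]; cv2.imwrite("pics/c1.png",cv2.resize(a,None,fx=3.8,fy=3.8,interpolation=cv2.INTER_CUBIC))
a=d["scene"]["color"][170:310,220:420]; cv2.imwrite("pics/c2.png",cv2.resize(a,None,fx=4,fy=4,interpolation=cv2.INTER_CUBIC))
E
```

```text
(no output)
```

View pics/c1.png

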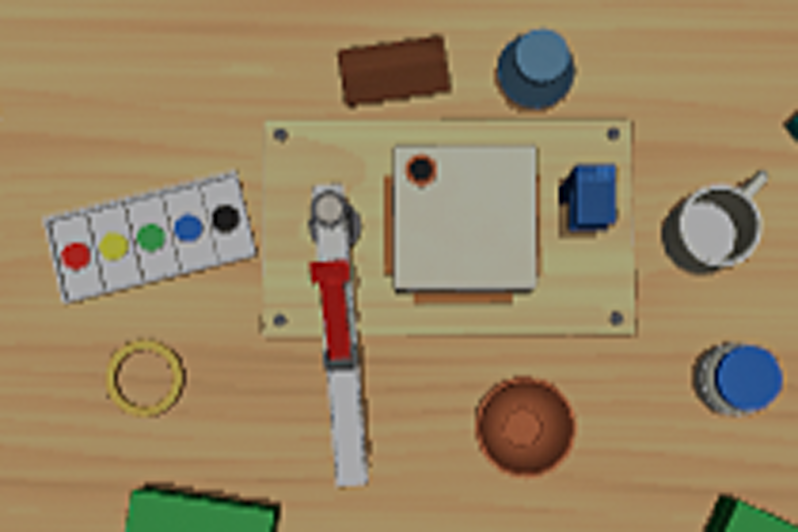

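View pics/c2.png

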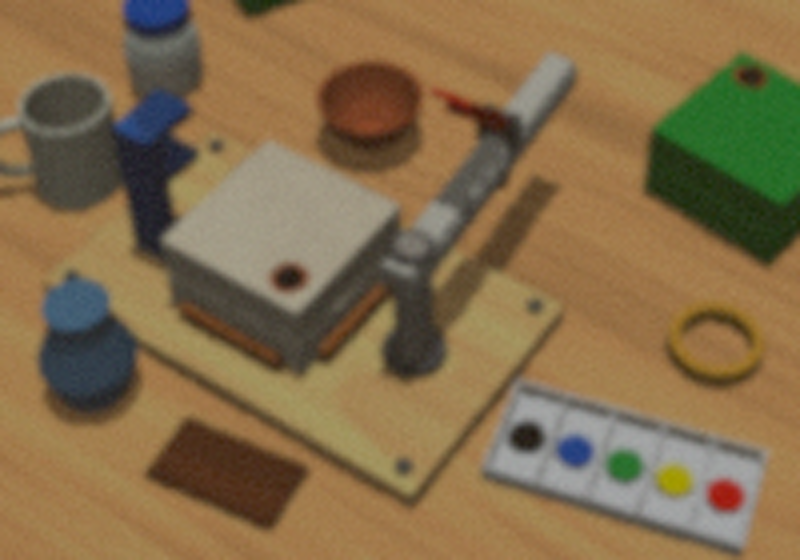

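Crop 1 shows screws at crop px (281,134), (613,134), (616,318) and (280,320). The pivot cap is at (330,208), the strap end centre at (351,485), and the keeper top at about (597,185). In crop 2 the red lever is standing and leans towards the pivot.

```bash
python3 - <<'E'
import pickle,numpy as np
from h import *
d=pickle.load(open("d0.pkl","rb"));T=d["top"];S=d["scene"]
f=lambda u,v,z:ray(T,210+(u+.5)/3.8-.5,125+(v+.5)/3.8-.5,z)[:2]
g=lambda u,v,z:ray(S,220+(u+.5)/4-.5,170+(v+.5)/4-.5,z)[:2]
sc=np.array([f(*p,.018) for p in[(281,134),(613,134),(616,318),(280,320)]]);print(sc.round(3))
c=sc.mean(0);e=(sc[0]+sc[3]-sc[1]-sc[2]);yaw=np.arctan2(-e[0],e[1]);print("board",c.round(4),np.degrees(yaw))
cs=np.array([f(*p,.018) for p in[(264,122),(632,121),(636,334),(262,336)]]);print("corners",cs.mean(0).round(4))
B=lambda x,y:c+np.array([np.cos(yaw)*x-np.sin(yaw)*y,np.sin(yaw)*x+np.cos(yaw)*y])
P=B(0,.115);print("pivot exp",P.round(4),"top",f(330,208,.13).round(4),"scene",g(412,246,.13).round(4))
en=f(351,485,.128);print("end",en.round(4),g(563,62,.128).round(4),np.linalg.norm(en-P))
print("strap angle deg",np.degrees(np.arctan2(*(en-P)[::-1])-yaw)+180-0)
hole=f(421,169,.088);print("keeper",f(597,185,.146),B(.01,-.105))
for n,(u,v,z) in dict(bowl=(525,425,.045),jar=(752,378,.085),mug=(710,228,.085),vase=(542,55,.09),mouldc=(465,218,.088)).items(): print(n,f(u,v,z).round(3))
E
```

```text
[[ 0.729  0.127]
 [ 0.734 -0.177]
 [ 0.565 -0.18 ]
 [ 0.559  0.124]]
board [ 0.6469 -0.0266] 1.0797763768542457
corners [ 0.6454 -0.0276]
pivot exp [0.6447 0.0884] top [0.6455 0.0751] scene [0.6446 0.0748]
end [0.4177 0.0536] [0.4251 0.0579] 0.2296446566903437
strap angle deg 7.626461357010385
keeper [ 0.66581844 -0.14469641] [ 0.6588502 -0.1313917]
bowl [ 0.468 -0.096]
jar [ 0.511 -0.287]
mug [ 0.64  -0.251]
vase [ 0.788 -0.104]
mouldc [ 0.645 -0.039]
```

```bash
cat > plan.py <<'E'
import numpy as np, sys, json
from station import ctrl
from scipy.spatial.transform import Rotation as Ro
P=np.array([.645,.075]); YAW=1.1
def pose(r,off,phi):   # phi: world strap direction, deg
    a=np.radians(phi);u=np.array([np.cos(a),np.sin(a)]);n=np.array([u[1],-u[0]])
    return P+r*u+off*n, phi-270
def down(psi):
    a=np.radians(psi);y=[np.cos(a),np.sin(a),0];x=[-np.sin(a),np.cos(a),0]
    return Ro.from_matrix(np.array([x,y,[0,0,-1]]).T)
def rows(wps,grip=0,start=None):
    """wps: (xy,psi,z,n) ; shift in axes before the turn of the row"""
    o=ctrl.get_obs();p=np.array(o["tool_pos"]);R=Ro.from_rotvec(o["tool_rot"]);out=[]
    if start: p,R=start
    print("t",o["t"],p.round(4),"F",np.round(o["contact_force"],1))
    for xy,psi,z,n in wps:
        t=np.array([*xy,z]);G=down(psi)
        for k in range(n,0,-1):
            s=np.round(R.inv().apply(t-p)/k/.05,2)
            w=(R.inv()*G).as_rotvec()
            if np.linalg.norm(w)>3 and w[2]<0:w=-w
            w=np.round(np.degrees(w)/k/8,2)
            p=p+R.apply(s*.05);R=R*Ro.from_rotvec(np.radians(w*8))
            out.append([grip,s.tolist(),w.tolist()])
    for i in range(0,len(out),8):print(json.dumps(out[i:i+8]))
    return p,R
E
python3 - <<'E'
from plan import *
a,s=pose(.170,.075,185)
rows([(a,s,.20,22),(a,s,.106,4)])
E
```

```text
t 0.1 [0.1501 0.6061 0.2302] F [-0.6  0.6  0.7]
[[0, [-0.38, -0.35, 0.03], [-0.0, 0.0, 0.92]], [0, [-0.43, -0.29, 0.03], [-0.0, 0.0, 0.92]], [0, [-0.46, -0.24, 0.03], [-0.0, 0.0, 0.91]], [0, [-0.49, -0.18, 0.03], [-0.0, 0.0, 0.92]], [0, [-0.5, -0.11, 0.03], [-0.0, 0.0, 0.91]], [0, [-0.51, -0.05, 0.03], [0.0, 0.0, 0.92]], [0, [-0.52, 0.02, 0.03], [0.0, 0.0, 0.91]], [0, [-0.51, 0.08, 0.03], [0.0, 0.0, 0.92]]]
[[0, [-0.5, 0.15, 0.03], [0.0, 0.0, 0.91]], [0, [-0.47, 0.21, 0.03], [0.0, 0.0, 0.92]], [0, [-0.44, 0.27, 0.03], [0.0, 0.0, 0.91]], [0, [-0.4, 0.32, 0.03], [0.0, 0.0, 0.92]], [0, [-0.36, 0.37, 0.03], [0.0, 0.0, 0.91]], [0, [-0.31, 0.42, 0.03], [0.0, 0.0, 0.92]], [0, [-0.25, 0.45, 0.02], [0.0, 0.0, 0.91]], [0, [-0.2, 0.48, 0.03], [0.0, 0.0, 0.92]]]
[[0, [-0.13, 0.5, 0.02], [0.0, 0.0, 0.91]], [0, [-0.07, 0.51, 0.03], [0.0, 0.0, 0.92]], [0, [-0.0, 0.52, 0.02], [0.0, 0.0, 0.91]], [0, [0.06, 0.51, 0.03], [0.0, 0.0, 0.92]], [0, [0.13, 0.5, 0.02], [0.01, 0.0, 0.91]], [0, [0.2, 0.49, 0.03], [0.0, 0.01, 0.92]], [0, [-0.0, -0.0, 0.47], [0.0, -0.0, -0.0]], [0, [-0.0, -0.0, 0.47], [0.0, -0.0, -0.0]]]
[[0, [-0.0, -0.0, 0.47], [0.0, -0.0, -0.0]], [0, [-0.0, -0.01, 0.47], [0.0, -0.0, -0.0]]]
```

Request:
play_rows:
  series:
    - [0,[-0.38,-0.35,0],[0,0,0.92]]
    - [0,[-0.43,-0.29,0],[0,0,0.92]]
    - [0,[-0.46,-0.24,0],[0,0,0.91]]
    - [0,[-0.49,-0.18,0],[0,0,0.92]]
    - [0,[-0.5,-0.11,0],[0,0,0.91]]
    - [0,[-0.51,-0.05,0],[0,0,0.92]]
    - [0,[-0.52,0.02,0],[0,0,0.91]]
    - [0,[-0.51,0.08,0],[0,0,0.92]]

```text
t: 1.1
tool_pos: [0.2662, 0.4342, 0.2307]
tool_rot: [-1.864, -2.529, 0.001]
contact_force: [-0.1, 0.4, -0.4]
opening: 0.0001
grip_force: 0.0
```

Request:
play_rows:
  series:
    - [0,[-0.5,0.15,0],[0,0,0.91]]
    - [0,[-0.47,0.21,0],[0,0,0.92]]
    - [0,[-0.44,0.27,0],[0,0,0.91]]
    - [0,[-0.4,0.32,0],[0,0,0.92]]
    - [0,[-0.36,0.37,0],[0,0,0.91]]
    - [0,[-0.31,0.42,0],[0,0,0.92]]
    - [0,[-0.25,0.45,0],[0,0,0.91]]
    - [0,[-0.2,0.48,0],[0,0,0.92]]

```text
t: 2.1
tool_pos: [0.3823, 0.2631, 0.2308]
tool_rot: [-2.863, -1.294, 0.001]
contact_force: [0.6, -0.4, -0.5]
opening: 0.0002
grip_force: 0.0
```

Request:
play_rows:
  series:
    - [0,[-0.13,0.5,0],[0,0,0.91]]
    - [0,[-0.07,0.51,0],[0,0,0.92]]
    - [0,[0,0.52,0],[0,0,0.91]]
    - [0,[0.06,0.51,0],[0,0,0.92]]
    - [0,[0.13,0.5,0],[0,0,0.91]]
    - [0,[0.2,0.4,0],[0,0,0.92]]
    - [0,[0,0,0],[0,0,0]]

```text
t: 2.98
tool_pos: [0.4687, 0.1388, 0.2308]
tool_rot: [3.139, 0.134, -0.002]
contact_force: [-0.8, 0.4, -0.3]
opening: -0.0
grip_force: 0.0
```

```bash
python3 - <<'E'
from plan import *
a,s=pose(.170,.075,185)
rows([(a,s,.106,6)])
E
```

```text
t 2.975 [0.4687 0.1388 0.2308] F [-0.8  0.4 -0.3]
[[0, [0.0, 0.01, 0.42], [-0.0, 0.0, -0.0]], [0, [0.0, 0.01, 0.42], [-0.0, 0.0, -0.0]], [0, [0.0, 0.01, 0.41], [-0.0, 0.0, -0.0]], [0, [0.0, 0.02, 0.42], [-0.0, 0.0, -0.0]], [0, [0.0, 0.01, 0.41], [-0.0, 0.0, -0.01]], [0, [0.0, 0.02, 0.42], [-0.0, 0.01, -0.0]]]
```

Request:
play_rows:
  series:
    - [0,[0,0,0.42],[0,0,0]]
    - [0,[0,0,0.42],[0,0,0]]
    - [0,[0,0,0.41],[0,0,0]]
    - [0,[0,0,0.42],[0,0,0]]
    - [0,[0,0,0.41],[0,0,0]]
    - [0,[0,0,0.42],[0,0,0]]

```text
t: 3.72
tool_pos: [0.4678, 0.1404, 0.1054]
tool_rot: [-3.138, -0.14, 0.001]
contact_force: [0.4, 0.5, -0.0]
opening: -0.0002
grip_force: 0.0
```

```bash
python3 - <<'E'
from plan import *
from station import imaging
import cv2
a=imaging.get_image("scene")["color"][130:310,220:460]
cv2.imwrite("pics/c3.png",cv2.resize(a,None,fx=3.3,fy=3.3,interpolation=cv2.INTER_CUBIC))
w=[]
a,s=pose(.170,.030,185); w.append((a,s,.106,4))
for ph in np.arange(188.5,268,3.5): a,s=pose(.170,.027,ph); w.append((a,s,.106,1))
rows(w)
E
```

```text
t 3.775 [0.4657 0.14   0.1022] F [-1.2 -1.3 -1.3]
[[0, [0.01, 0.25, -0.02], [-0.0, 0.01, 0.0]], [0, [0.02, 0.25, -0.02], [-0.0, 0.01, 0.0]], [0, [0.01, 0.25, -0.02], [-0.0, 0.01, 0.01]], [0, [0.02, 0.26, -0.02], [-0.0, 0.01, 0.0]], [0, [-0.03, 0.27, 0.0], [-0.0, 0.0, -0.43]], [0, [-0.03, 0.21, 0.0], [-0.0, 0.0, -0.44]], [0, [-0.02, 0.2, 0.0], [-0.0, 0.0, -0.44]], [0, [-0.03, 0.21, 0.0], [-0.0, 0.0, -0.44]]]
[[0, [-0.03, 0.21, 0.0], [-0.0, 0.0, -0.43]], [0, [-0.02, 0.21, 0.0], [-0.0, 0.0, -0.44]], [0, [-0.03, 0.21, 0.0], [-0.0, 0.0, -0.44]], [0, [-0.03, 0.21, 0.0], [-0.0, 0.0, -0.44]], [0, [-0.02, 0.21, 0.0], [-0.0, 0.0, -0.43]], [0, [-0.03, 0.2, 0.0], [-0.0, 0.0, -0.44]], [0, [-0.02, 0.21, 0.0], [-0.0, 0.0, -0.44]], [0, [-0.03, 0.21, 0.0], [-0.0, 0.0, -0.44]]]
[[0, [-0.03, 0.21, 0.0], [-0.0, 0.0, -0.43]], [0, [-0.02, 0.21, 0.0], [-0.0, 0.0, -0.44]], [0, [-0.03, 0.21, 0.0], [-0.0, 0.0, -0.44]], [0, [-0.03, 0.21, 0.0], [-0.0, 0.0, -0.44]], [0, [-0.02, 0.2, 0.0], [-0.0, 0.0, -0.43]], [0, [-0.03, 0.21, 0.0], [-0.0, 0.0, -0.44]], [0, [-0.03, 0.21, 0.0], [-0.0, 0.0, -0.44]], [0, [-0.02, 0.21, 0.0], [-0.0, 0.0, -0.44]]]
[[0, [-0.03, 0.21, 0.0], [-0.0, 0.0, -0.43]], [0, [-0.03, 0.21, 0.0], [-0.0, 0.0, -0.44]], [0, [-0.02, 0.21, 0.0], [-0.0, -0.0, -0.44]]]
```

View pics/c3.png

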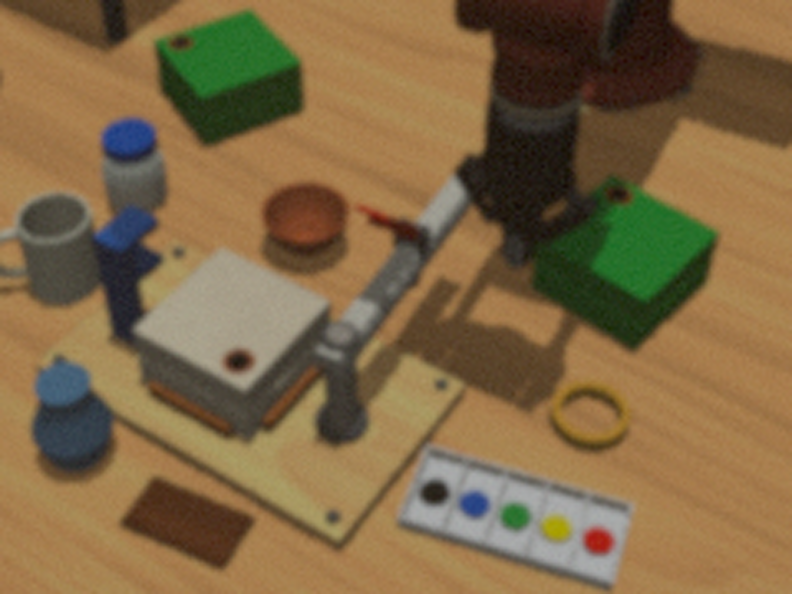

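The picture shows the gripper beside the strap's rear side, with one finger tip at about (515,245). I'm checking the projected TCP and re-reading the state.

```bash
python3 - <<'E'
from station import ctrl,imaging
from h import *
S=imaging.get_image("scene");o=ctrl.get_obs()
print(o["t"],o["tool_pos"],o["opening"],o["contact_force"],np.round(o["q"],3),np.round(o["dq"],3))
p=np.array(o["tool_pos"])
for q in(p,p+[0,0,.07]): print((proj(S,q)-[220,130])*3.3)
E
```

```text
3.825 [0.46579827 0.13999292 0.10335106] -0.0002035852107122172 [-0.11983016  0.52611837 -0.04936212] [ 0.139 -0.165  2.043  0.     1.269  1.62 ] [-0.003 -0.023 -0.039 -0.001  0.02   0.005]
[516.50433769 262.423985  ]
[522.84847805 203.77954573]
```

Request:
play_rows:
  series:
    - [0,[0,0.25,-0.02],[0,0,0]]
    - [0,[0,0.25,0],[0,0,0]]
    - [0,[0,0.25,0],[0,0,0]]
    - [0,[0,0.26,0],[0,0,0]]
    - [0,[-0.03,0.22,0],[0,0,-0.43]]
    - [0,[-0.03,0.21,0],[0,0,-0.44]]
    - [0,[-0.02,0.2,0],[0,0,-0.44]]
    - [0,[-0.03,0.21,0],[0,0,-0.44]]

```text
t: 4.82
tool_pos: [0.4751, 0.0466, 0.1078]
tool_rot: [-3.097, -0.52, -0.001]
contact_force: [0.4, 2.5, -0.2]
opening: -0.0003
grip_force: 1.0
```

Request:
play_rows:
  series:
    - [0,[-0.03,0.21,0],[0,0,-0.43]]
    - [0,[-0.02,0.21,0],[0,0,-0.44]]
    - [0,[-0.03,0.21,0],[0,0,-0.44]]
    - [0,[-0.03,0.21,0],[0,0,-0.44]]

```text
t: 5.32
tool_pos: [0.4871, 0.0061, 0.1076]
tool_rot: [-3.011, -0.893, -0.001]
contact_force: [1.3, 1.5, 0.4]
opening: 0.0001
grip_force: 1.0
```

```bash
python3 - <<'E'
from plan import *
from station import imaging
import cv2
a=imaging.get_image("top")["color"][125:265,210:420]
cv2.imwrite("pics/c4.png",cv2.resize(a,None,fx=3.8,fy=3.8,interpolation=cv2.INTER_CUBIC))
p=np.array(ctrl.get_obs()["tool_pos"])[:2]-P
print("r",np.hypot(*p),"phi",np.degrees(np.arctan2(p[1],p[0]))%360+np.degrees(np.arcsin(.0275/np.hypot(*p))))
rows([])
E
```

```text
r 0.17225244811571971 phi 213.14770778108684
t 5.375 [0.4876 0.005  0.1077] F [-0.2  0.2  0.2]
```

View pics/c4.png

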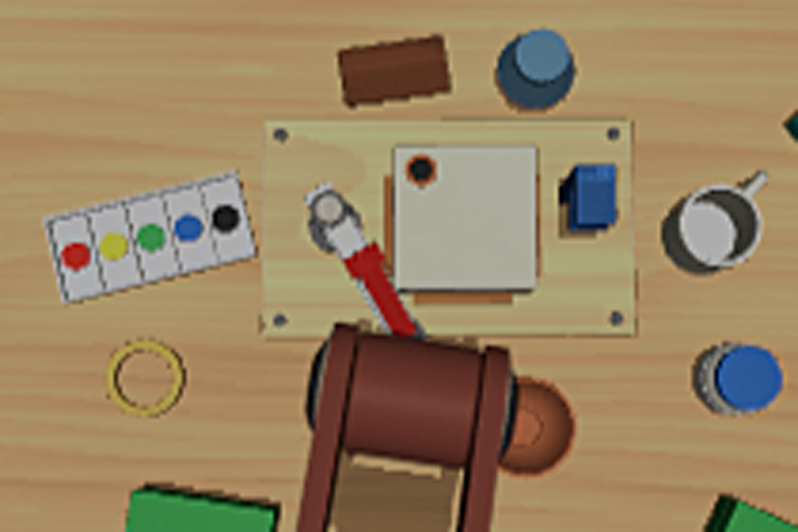

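The strap follows: it now points down and right, at about 30° from its start, and nothing else has moved. I'll keep pushing round.

Request:
play_rows:
  series:
    - [0,[-0.03,0.21,0],[0,0,-0.43]]
    - [0,[-0.02,0.21,0],[0,0,-0.44]]
    - [0,[-0.03,0.21,0],[0,0,-0.44]]
    - [0,[-0.03,0.21,0],[0,0,-0.44]]
    - [0,[-0.02,0.21,0],[0,0,-0.43]]
    - [0,[-0.03,0.2,0],[0,0,-0.44]]
    - [0,[-0.02,0.21,0],[0,0,-0.44]]
    - [0,[-0.03,0.21,0],[0,0,-0.44]]

```text
t: 6.38
tool_pos: [0.5377, -0.0596, 0.1071]
tool_rot: [-2.706, -1.594, 0.002]
contact_force: [-2.3, 1.4, 0.9]
opening: -0.0005
grip_force: 1.0
```

```bash
python3 - <<'E'
from plan import *
w=[]
for ph in (244.5,248,251.5,255,258,261,263.5,266,268): a,s=pose(.170,.027,ph); w.append((a,s,.107,1))
rows(w)
E
```

```text
t 6.375 [ 0.5377 -0.0596  0.1071] F [-2.3  1.4  0.9]
[[0, [-0.03, 0.24, 0.0], [-0.01, 0.0, -0.44]], [0, [-0.03, 0.21, 0.0], [-0.0, 0.0, -0.43]], [0, [-0.03, 0.21, 0.0], [-0.0, 0.0, -0.44]], [0, [-0.02, 0.21, 0.0], [-0.0, 0.0, -0.44]], [0, [-0.03, 0.18, 0.0], [-0.0, 0.0, -0.37]], [0, [-0.02, 0.17, 0.0], [-0.0, 0.0, -0.38]], [0, [-0.02, 0.15, 0.0], [-0.0, 0.0, -0.31]], [0, [-0.02, 0.15, 0.0], [-0.0, 0.0, -0.31]]]
[[0, [-0.02, 0.12, 0.0], [-0.0, 0.0, -0.25]]]
```

Request:
play_rows:
  series:
    - [0,[-0.03,0.24,0],[0,0,-0.44]]
    - [0,[-0.03,0.21,0],[0,0,-0.43]]
    - [0,[-0.03,0.21,0],[0,0,-0.44]]
    - [0,[-0.02,0.21,0],[0,0,-0.44]]
    - [0,[-0.03,0.18,0],[0,0,-0.37]]
    - [0,[-0.02,0.17,0],[0,0,-0.38]]
    - [0,[-0.02,0.15,0],[0,0,-0.31]]
    - [0,[-0.02,0.15,0],[0,0,-0.31]]

```text
t: 7.38
tool_pos: [0.6061, -0.0927, 0.1071]
tool_rot: [-2.298, -2.14, 0.002]
contact_force: [-2.5, -0.3, 0.5]
opening: -0.0001
grip_force: 1.0
```

```bash
python3 - <<'E'
from plan import *
p=np.array(ctrl.get_obs()["tool_pos"])[:2]-P
print("r",np.hypot(*p),"phi",np.degrees(np.arctan2(p[1],p[0]))%360+np.degrees(np.arcsin(.0275/np.hypot(*p))))
w=[]
for ph in (267.5,269,270,271): a,s=pose(.170,.027,ph); w.append((a,s,.107,1))
rows(w)
E
```

```text
r 0.17218681257510313 phi 266.1332556206493
t 7.375 [ 0.6061 -0.0927  0.1071] F [-2.5 -0.3  0.5]
[[0, [-0.01, 0.09, 0.0], [-0.01, -0.0, -0.19]], [0, [-0.02, 0.09, 0.0], [-0.0, -0.0, -0.19]], [0, [-0.0, 0.06, 0.0], [-0.0, -0.0, -0.13]], [0, [-0.01, 0.06, 0.0], [-0.0, -0.0, -0.12]]]
```

Request:
play_rows:
  series:
    - [0,[-0.01,0.09,0],[0,0,-0.19]]
    - [0,[-0.02,0.09,0],[0,0,-0.19]]
    - [0,[0,0.06,0],[0,0,-0.13]]
    - [0,[0,0.06,0],[0,0,-0.12]]

```text
t: 7.88
tool_pos: [0.6215, -0.0945, 0.1071]
tool_rot: [-2.202, -2.241, 0.001]
contact_force: [-2.1, -1.8, -0.0]
opening: 0.0001
grip_force: 1.0
```

Request:
play_rows:
  series:
    - [0,[0,0.03,0],[0,0,0]]
    - [0,[0,0.03,0],[0,0,0]]

```text
t: 8.12
tool_pos: [0.6222, -0.0944, 0.107]
tool_rot: [-2.199, -2.237, 0.008]
contact_force: [-13.3, -1.9, 6.3]
opening: 0.0
grip_force: 6.9
```

Request:
play_rows:
  series:
    - [0,[0,0.03,0],[0,0,0]]
    - [0,[0,0.03,0],[0,0,0]]

```text
t: 8.38
tool_pos: [0.6225, -0.0944, 0.107]
tool_rot: [-2.195, -2.233, 0.016]
contact_force: [-24.7, -1.6, 13.5]
opening: 0.0003
grip_force: 12.4
```

Force rises to 25 N with no further motion, so the strap is at its stop. I'll back off, lift and check.

Request:
play_rows:
  series:
    - [0,[0,-0.3,0],[0,0,0]]
    - [0,[0,-0.5,0],[0,0,0]]
    - [0,[0,-0.5,0],[0,0,0]]
    - [0,[0,0,-0.7],[0,0,0]]
    - [0,[0,0,-0.8],[0,0,0]]
    - [0,[0,0,-0.8],[0,0,0]]
    - [0,[0,0,-0.7],[0,0,0]]
    - [0,[0,0,0],[0,0,0]]

```text
t: 9.38
tool_pos: [0.5648, -0.0955, 0.262]
tool_rot: [2.197, 2.235, 0.008]
contact_force: [0.1, 0.5, -0.1]
opening: 0.0001
grip_force: 0.0
```

```bash
python3 - <<'E'
from plan import *
from station import imaging
import cv2
A=[cv2.resize(imaging.get_image(n)["color"][y:y+110,x:x+150],None,fx=2.6,fy=2.6,interpolation=cv2.INTER_CUBIC) for n,y,x in(("top",125,260),("scene",170,230))]
cv2.imwrite("pics/c5.png",np.hstack(A))
a,s=pose(.074,0,271.3)
rows([(a,s,.255,6),(a,s,.225,2)])
E
```

```text
t 9.475 [ 0.5627 -0.095   0.2571] F [ 0.9  0.3 -0.4]
[[0, [0.32, 0.29, 0.01], [0.0, -0.0, -0.01]], [0, [0.31, 0.28, 0.01], [0.0, -0.0, -0.01]], [0, [0.31, 0.29, 0.01], [0.0, -0.0, -0.0]], [0, [0.32, 0.29, 0.01], [0.0, -0.0, -0.01]], [0, [0.31, 0.28, 0.0], [0.0, -0.0, -0.0]], [0, [0.32, 0.29, 0.01], [0.01, -0.0, -0.01]], [0, [-0.0, -0.0, 0.3], [-0.0, -0.0, 0.0]], [0, [-0.0, -0.0, 0.3], [-0.0, -0.0, 0.0]]]
```

View pics/c5.png

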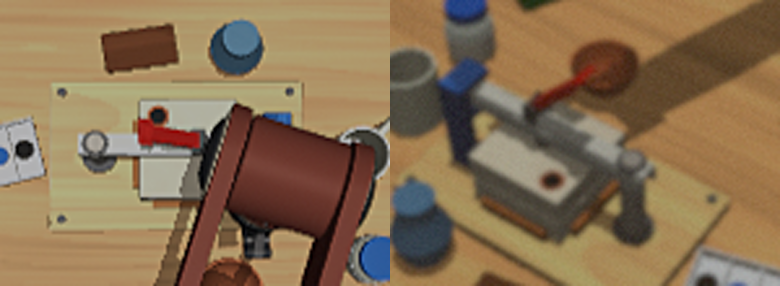

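The strap now lies along board -y with its end inside the keeper, and the lever still stands. Next I'll move over the lever.

Request:
play_rows:
  series:
    - [0,[0.32,0.29,0],[0,0,0]]
    - [0,[0.31,0.28,0],[0,0,0]]
    - [0,[0.31,0.29,0],[0,0,0]]
    - [0,[0.32,0.29,0],[0,0,0]]
    - [0,[0.31,0.28,0],[0,0,0]]
    - [0,[0.32,0.29,0],[0,0,0]]
    - [0,[0,0,0.2],[0,0,0]]
    - [0,[0,0,0.2],[0,0,0]]

```text
t: 10.48
tool_pos: [0.6468, 0.0006, 0.2363]
tool_rot: [-2.202, -2.24, 0.001]
contact_force: [-0.0, -0.8, 0.8]
opening: -0.0006
grip_force: 0.0
```

```bash
python3 - <<'E'
from plan import *
a,s=pose(.074,0,271.3)
rows([(a,s,.165,8)])
E
```

```text
t 10.475 [6.468e-01 6.000e-04 2.363e-01] F [-0.  -0.8  0.8]
[[0, [0.0, -0.0, 0.18], [-0.0, 0.0, -0.01]], [0, [0.0, -0.0, 0.18], [-0.0, 0.0, -0.0]], [0, [0.0, -0.0, 0.18], [-0.0, 0.0, -0.01]], [0, [0.0, -0.0, 0.18], [-0.0, 0.0, -0.0]], [0, [0.0, -0.0, 0.18], [-0.0, 0.0, -0.01]], [0, [0.0, -0.0, 0.18], [-0.0, 0.0, -0.0]], [0, [0.0, -0.0, 0.17], [-0.0, 0.0, -0.01]], [0, [0.01, -0.0, 0.18], [-0.01, 0.0, -0.0]]]
```

Request:
play_rows:
  series:
    - [0,[0,0,0.16],[0,0,0]]
    - [0,[0,0,0.16],[0,0,0]]
    - [0,[0,0,0.16],[0,0,0]]
    - [0,[0,0,0.16],[0,0,0]]
    - [0,[0,0,0.12],[0,0,0]]
    - [0,[0,0,0.12],[0,0,0]]

```text
t: 11.22
tool_pos: [0.6474, 0.0006, 0.1937]
tool_rot: [2.202, 2.239, 0.001]
contact_force: [1.0, 0.5, 3.1]
opening: -0.0003
grip_force: 1.4
```

Request:
play_rows:
  series:
    - [0,[0,0,0.12],[0,0,0]]
    - [0,[0,0,0.12],[0,0,0]]
    - [0,[0,0,0.12],[0,0,0]]
    - [0,[0,0,0.12],[0,0,0]]

```text
t: 11.72
tool_pos: [0.647, 0.0009, 0.169]
tool_rot: [-2.202, -2.24, -0.001]
contact_force: [-0.4, 0.6, 4.4]
opening: -0.0002
grip_force: 1.7
```

Request:
play_rows:
  series:
    - [0,[0,0,0.1],[0,0,0]]
    - [0,[0,0,0.1],[0,0,0]]
    - [0,[0,0,0.08],[0,0,0]]
    - [0,[0,0,0.06],[0,0,0]]

```text
t: 12.22
tool_pos: [0.647, 0.0013, 0.1524]
tool_rot: [-2.202, -2.24, -0.001]
contact_force: [-0.9, 4.4, 5.9]
opening: -0.0001
grip_force: 2.7
```

Request:
play_rows:
  series:
    - [0,[0,0,0.05],[0,0,0]]
    - [0,[0,0,0.04],[0,0,0]]

```text
t: 12.48
tool_pos: [0.6471, 0.0016, 0.1489]
tool_rot: [-2.202, -2.24, -0.002]
contact_force: [-4.0, 4.4, 12.7]
opening: 0.0004
grip_force: 6.4
```

Request:
play_rows:
  series:
    - [0,[0,0,0.04],[0,0,0]]
    - [0,[0,0,0.03],[0,0,0]]

```text
t: 12.72
tool_pos: [0.6473, 0.0016, 0.1487]
tool_rot: [-2.202, -2.24, -0.002]
contact_force: [-10.8, 5.5, 24.1]
opening: 0.0
grip_force: 11.9
```

Request:
play_rows:
  series:
    - [0,[0,0,0.02],[0,0,0]]
    - [0,[0,0,0],[0,0,0]]

```text
t: 12.98
tool_pos: [0.6473, 0.0016, 0.1487]
tool_rot: [-2.202, -2.24, -0.002]
contact_force: [-11.1, 4.4, 24.8]
opening: -0.0004
grip_force: 11.7
```

The lever is at its stop: height 0.149 m and force up to 25 N. I'll retract and check.

Request:
play_rows:
  series:
    - [0,[0,0,-0.3],[0,0,0]]
    - [0,[0,0,-0.6],[0,0,0]]
    - [0,[0,0,-0.8],[0,0,0]]
    - [0,[0,-0.8,-0.8],[0,0,0]]
    - [0,[0,-1,-0.5],[0,0,0]]
    - [0,[0,-1,0],[0,0,0]]
    - [0,[0,-1,0],[0,0,0]]
    - [0,[0,0,0],[0,0,0]]

```text
t: 13.98
tool_pos: [0.4544, -0.0028, 0.292]
tool_rot: [-2.203, -2.239, 0.002]
contact_force: [0.1, 0.8, -0.3]
opening: -0.0001
grip_force: 0.0
```

```bash
python3 - <<'E'
from plan import *
from station import imaging
import cv2
I=[imaging.get_image(n)["color"] for n in("top","scene")]
A=[cv2.resize(i[y:y+140,x:x+150],None,fx=2.6,fy=2.6,interpolation=cv2.INTER_CUBIC) for i,y,x in((I[0],125,260),(I[1],170,230))]
cv2.imwrite("pics/c6.png",np.hstack(A)); rows([])
E
```

```text
t 14.075 [ 0.4568 -0.0028  0.2927] F [-0.3 -0.1 -0.3]
```

View pics/c6.png

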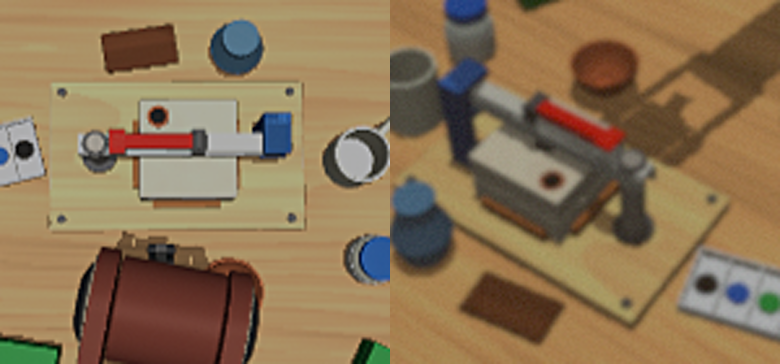

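The strap is home in the keeper, the lever lies flat along it, and the mould and the other objects are undisturbed.

```bash
python3 -c "
from station import ctrl
print(ctrl.finish_job())"
```

```text
the job is handed in; nothing more can be done
None
```

The job is handed in: the strap was pushed home into the blue keeper first, then the red cam lever pressed fully down to its stop, at about 14 s of the 46 s allowed, and the final pictures show the mould and the objects in view where they stood.

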